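# Slide the battery pack into its charger and start it

### The arm

A 6-joint arm with a two-finger parallel gripper is mounted at the origin on the work surface. World frame = base frame: x ahead of the robot, y to its left, z up, the work surface at z = 0. Lengths are in m, angles in rad, forces in N, time in s.
With the tool pointing down it reaches from about 0.35 to 0.975 m from the base axis. Payload 4.9 kg.
Tool frame: the origin (TCP) lies midway between the tips of the shut fingers; the grasp point (between the pads) lies 19 mm behind it (manip.pinch_z is the x of the grasp point in the tool frame, in m); x points along the fingers, y is the direction in which the jaws open and shut, and the axes are right-handed (so a half turn about x gives the same grasp; the last joint's range is limited). The gripper opens to 85 mm and grips with 20 to 120 N. Pads are 22 mm wide; open, the fingers measure 114 mm over their backs; the gripper's body (76 mm by 85 mm) begins 54 mm behind the grasp point. The pads swing forward as they close: fully open they stand 13 mm farther back than shut.
Start: joints at [-1.231, 0.053, 1.613, -0, 1.476, -0.119], TCP at [0.277, -0.56, 0.231] pointing down, gripper open.
Joint ranges: [-3.01, 3.01], [-1.01, 2.22], [0.06, 2.58], [-1.02, 4.17], [0.09, 2.62], [-3.14, 3.14]. Speed limits (rad/s): [2.57, 2.57, 3.14, 3.14, 3.14, 3.14].

### API

Orientations are given as a unit quaternion [w, x, y, z].
In Python, from plant import sensors, cams, workorder, manip gives the robot as it stands.
- The arm moves only by the tool drive_tool, never from a script. Its argument "series" is a list of rows, each an object of numbers: "x", "y", "z": the shift along the tool's x, y, z in units of 25 mm (1.0 is 25 mm); "ax", "ay", "az": the turn, a rotation vector about the tool's x, y, z in units of 5 degrees (1.0 is 5 degrees). A call has 1 to 5 rows; each row is the pose to reach, as a shift and turn from the pose commanded when the call began, along the tool's axes at that moment; what a row does not reach only later rows make up. A row lasts 1/12 s, in which the tool goes at most 41.7 mm and 7.16 degrees, less where a joint would pass 70% of its speed; a pose out of reach is approached as far as the arm can. A call with a gripper value outside its range is refused whole. "hand" is the opening, from 0 (shut) to 1 (fully open), set as the call begins (left out, the last holds). The fingers move at their own pace and stop on an object; the grip force is fixed at half the most. Time passes only in rows, so rows that repeat a pose let the fingers close. It gives the time, the measured TCP pose, the force and the opening at its end, in the units of the state.
- sensors.state(): the state, without advancing time (a new reading comes with each control period).
- cams.grab_frame(name): name is "scene" or "top" or "wrist"; returns a dict with "img" (400x640x3 uint8, blue, green, red), "camera_matrix" (3x3 intrinsics, pixels), "cam_to_world" (4x4, takes a point from camera to world coordinates). Camera axes: x right, y down, z forward; pixel columns grow to the right and rows downward; lengths in m; the calibration is good to about 2 mm. A picture is of the moment at which its call begins. There is no depth.
- workorder.job_done(): hands the job in, once; it reports no verdict.
The state is a dict: "time": time; "joint_pos": joint angles; "joint_vel": joint speeds; "joint_efforts": joint torques, N m; "tool_pos": TCP position; "tool_rot": TCP orientation; "contact_force": force on the tool from outside, world axes, zero at the start; "ft_torque": the same for the moment, N m; "gripper_width": opening from 0.0 (shut) to 1.0 (fully open).
Only numpy, scipy, OpenCV 4.12 (cv2) and the standard library are available. Lean on these libraries where they do the work, as an engineer would, in place of code of your own. Each camera call takes 0.05 s, during which the arm holds its last target.

### The job

Push the heavy grey battery pack across the mat into the charging bay until its front is flush against the white charger, pushing low near its base so that it slides upright and never tips; do not lift it or use its yellow handle. Then press the red button on top of the charger fully down to start charging, and let go of it. Leave everything else on the bench where it is.

Things in the scene. Friction and masses are not known exactly. Their poses are not given: they have to be found in the camera images.
- pack: upright grey battery pack with black bands, loose, 150 (x) x 90 (y) x 130 tall, about 1.5 kg; on the mat (friction about 0.6) it slides if pushed below about 55 mm and tips if pushed in its upper half. Origin under the centre of its base, z up. Push on its 150 wide face at y = +45, so that it travels along its -y, into the bay
- pack_handle: yellow carrying handle fixed on top of the pack, 90 long along the pack's x, 36 high, its top 166 above the mat; origin 130 above the centre of the pack's base. Not to be touched by the fingers
- dock: fixed charging bay. Origin on the mat where the centre of the pack's base is when home, axes then as the pack's; +y points out of the mouth to the pack, which starts 165 to 215 off. End stop: the face at y = -45 of a white charger, 190 (x) x 100 (y) x 75 tall. The mat is its floor. See bay_mouth for its rails
- bay_mouth (a point): middle of the bay's mouth, on the mat, 97 from the bay's origin along its +y. Two fixed aluminium rails, 22 high, flank the bay along y: inner faces 166 apart from y = -45 to +50 in the bay's frame, then flaring to 226 apart at the mouth
- charge (a joint): travel of the red charge button in m: 0 up, 0.006 fully down; about 5 N holds it fully down, and it springs back
- charge_top (a point): centre of the top of the red charge button, 30 across, on top of the charger, 105 from the bay's origin along its -y; it is pressed straight down
- meter: grey hand-held multimeter lying on the mat, 85 x 165 x 36; origin under its centre
- spool: white wire spool standing on end, 72 across, 70 tall; origin under its centre
- tin: low red round tin, 60 across, 28 tall; origin under its centre
- tape: cream ring of tape lying flat, 100 across, 24 tall; origin under its centre
- driver: blue-handled screwdriver, 170 long, lying on the mat; origin under its middle
- parts_tray: black open tray with three compartments, 100 x 140 x 35; origin under its centre
There are look-alikes about, which are no part of the job. What is shaped like the pack but orange is not meant.

How it is judged:
By the outcome, as a careful person would: the job done as asked, in the order asked, and still so for the second after the job is handed in, with the robot touching nothing.
It also fails if it takes over 58 s, if anything falls off the work surface, if the arm or the gripper's body presses on something with over 40 N, if the wrist force passes 120 N, or if a joint passes its speed limit or range.

## Working session

There is one attempt and no reset: what is moved stays moved. The work goes in short steps, Python scripts to look and compute and a tool call to move; the robot and the scene stay as the last step left them, time stands still between calls to the robot, and variables do not carry over. Pictures are saved under pics/ and viewed, and the job is handed in when it is done.

Besides the shell and the picture viewer there is one more tool, called after ">>>" by a JSON object that holds its "method" and its "body". drive_tool: Moves the arm, as the interface text tells. Its arguments: {"type":"object","properties":{"series":{"type":"array","items":{"type":"object","properties":{"x":{"type":"number"},"y":{"type":"number"},"z":{"type":"number"},"ax":{"type":"number"},"ay":{"type":"number"},"az":{"type":"number"}}}},"hand":{"type":"number"}},"required":["series"]}

```bash
mkdir -p pics; ls; python3 - <<'E'
from plant import sensors,cams,manip
import cv2,numpy as np
s=sensors.state();print(s)
for n in("scene","top"):
    f=cams.grab_frame(n);cv2.imwrite(f"pics/{n}0.png",f["img"]);np.savez(f"pics/{n}0.npz",**f);print(n,f["camera_matrix"].tolist(),f["cam_to_world"].round(4).tolist())
E
```

```text
pics
{'time': 0.0, 'joint_pos': array([-1.23099650e+00,  5.33562876e-02,  1.61431004e+00, -3.59928408e-06,
        1.47601809e+00, -1.18980213e-01]), 'joint_vel': array([-0.00230402,  0.00131085,  0.00010029, -0.00142534,  0.00113823,
        0.00087576]), 'joint_efforts': array([-6.62295806e-04, -3.93677294e+01, -3.70177567e+01, -1.57282907e-04,
        7.17664356e-03,  7.53008749e-06]), 'tool_pos': array([ 0.27658151, -0.55976264,  0.23005381]), 'tool_rot': array([-0.16004958, -0.68850116, -0.1615194 ,  0.68866666]), 'contact_force': array([ 0.80130273, -0.7725046 ,  0.73298197]), 'ft_torque': array([-0.03288425,  0.02482069,  0.07195516]), 'gripper_width': 0.9990425699943175}
scene [[387.3647113909232, 0.0, 318.20400352460507], [0.0, 387.3647113909232, 201.69225464490333], [0.0, 0.0, 1.0]] [[0.3104, 0.6964, -0.647, 1.2903], [0.9506, -0.2263, 0.2126, -0.2138], [0.0016, -0.681, -0.7323, 0.9376], [0.0, 0.0, 0.0, 1.0]]
top [[503.1065552940214, 0.0, 314.46117405852766], [0.0, 503.1065552940214, 191.57014934457638], [0.0, 0.0, 1.0]] [[0.0001, -0.993, 0.1181, 0.4108], [-0.9998, 0.0022, 0.019, 0.0043], [-0.0191, -0.1181, -0.9928, 1.452], [0.0, 0.0, 0.0, 1.0]]
```

View pics/scene0.png

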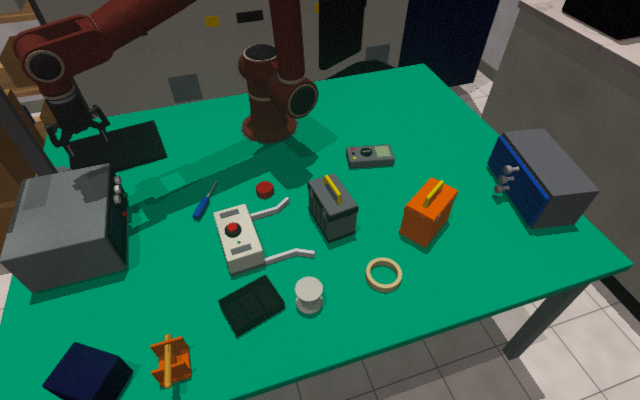

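View pics/top0.png

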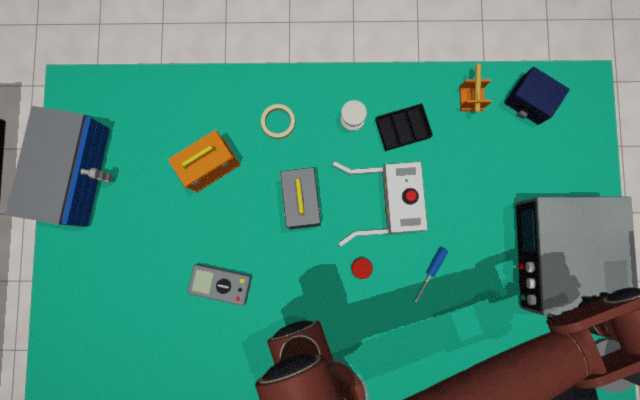

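The top view shows the charger at about (405,197) with the red button at (411,196). The rails open to the left, the pack is at (300,198), and the orange decoy is at (204,160). Next I'll measure these.

```bash
cat > h.py <<'E'
import numpy as np,cv2
def ray(f,uv,z):
    uv=np.atleast_2d(np.asarray(uv,float));K=f["camera_matrix"];T=f["cam_to_world"]
    d=np.c_[uv,np.ones(len(uv))]@np.linalg.inv(K).T@T[:3,:3].T
    o=T[:3,3];return o+d*((z-o[2])/d[:,2])[:,None]
def proj(f,P):
    P=np.atleast_2d(P);T=np.linalg.inv(f["cam_to_world"]);c=P@T[:3,:3].T+T[:3,3];p=c@f["camera_matrix"].T;return p[:,:2]/p[:,2:]
def comps(m,amin=30):
    cs,_=cv2.findContours(m.astype(np.uint8),cv2.RETR_EXTERNAL,cv2.CHAIN_APPROX_NONE)
    return [c for c in cs if cv2.contourArea(c)>amin]
def rect(f,c,z):
    w=ray(f,c[:,0,:],z)[:,:2].astype(np.float32);return cv2.minAreaRect(w*1000)
E
python3 - <<'E'
from h import *
for n in("top","scene"):
    f=dict(np.load(f"pics/{n}0.npz"));im=f["img"].astype(int);b,g,r=im[...,0],im[...,1],im[...,2]
    hsv=cv2.cvtColor(f["img"],cv2.COLOR_BGR2HSV);H,S,V=[hsv[...,i].astype(int) for i in range(3)]
    def show(nm,m,z,am=30):
        for c in comps(m,am):
            p=c[:,0,:].mean(0)
            R=rect(f,c,z);print(n,nm,p.round(),'ctr',np.round(R[0],1),'size',np.round(R[1],1),'ang',round(R[2],1))
    show("yellow",(abs(H-27)<6)&(S>150)&(V>120),.166)
    show("red",((H<4)|(H>175))&(S>170)&(V>120),.085)
    show("white",(S<50)&(V>165),.075,300)
    if n=="top":
        m=(S<60)&(V>60)&(V<150); m[:, :270]=0;m[:,330:]=0;m[:150]=0;m[240:]=0
        show("pack",m,.13,300)
f=dict(np.load("pics/top0.npz"))
c=cv2.resize(f["img"][145:260,260:450],None,fx=4,fy=4,interpolation=cv2.INTER_CUBIC);cv2.imwrite("pics/crop0.png",c)
E
```

```text
top yellow [299. 196.] ctr [551.2  68. ] size [92.1 10.8] ang 6.5
top yellow [196. 156.] ctr [659.2 336.2] size [17.7 90.3] ang 36.5
top red [362. 268.] ctr [366.6 -95.9] size [47.8 51. ] ang 0.0
top red [411. 195.] ctr [ 562.1 -231.3] size [26.7 27.3] ang 44.5
top white [ 20. 375.] ctr [ 83.3 818.5] size [123.8  31. ] ang 0.3
top white [  6. 375.] ctr [ 83.1 853.8] size [ 30.7 123.9] ang 90.0
top white [ 23. 315.] ctr [239.1 818.7] size [ 32.  177.6] ang 89.8
top white [ 11. 315.] ctr [239.  853.8] size [177.6  31.1] ang 0.1
top white [202. 281.] ctr [330.7 334.6] size [46.3 56. ] ang 78.1
top white [ 28. 249.] ctr [417.9 818.8] size [164.   32.1] ang 0.1
top white [ 15. 249.] ctr [419.3 854. ] size [172.3  31.2] ang 0.1
top white [406. 197.] ctr [ 560.8 -220.2] size [187.2  97.9] ang 4.0
top white [632. 177.] ctr [ 608.8 -834.6] size [ 43.4 178.1] ang 85.9
top white [353. 118.] ctr [791.7 -76.9] size [69.2 83.6] ang 71.7
top white [ 23. 115.] ctr [788.8 854.6] size [ 30.7 177.5] ang 90.0
top white [630. 113.] ctr [ 791.9 -841.2] size [ 57.9 182.6] ang 86.0
top white [62. 50.] ctr [
[... 1351 characters left out ...]
.2
scene yellow [332. 185.] ctr [558.7  68.3] size [87.8 11.5] ang 6.8
scene red [232. 226.] ctr [ 551.8 -229.3] size [24.1 26. ] ang 40.4
scene red [264. 187.] ctr [ 424.1 -108.1] size [45.2 44.9] ang 39.9
scene white [616. 393.] ctr [1244.5  459.5] size [ 35.4 146.9] ang 0.1
scene white [508. 323.] ctr [1041.8  344.1] size [59.2 57.4] ang 89.8
scene white [582. 343.] ctr [1153.   468.3] size [177.4 349.1] ang 18.8
scene white [308. 288.] ctr [803.5 -79. ] size [68.2 65.4] ang 72.0
scene white [237. 232.] ctr [ 561.4 -218.5] size [186.7  97.4] ang 4.0
scene white [477.  90.] ctr [131.4 846. ] size [113.6 285.6] ang 45.5
scene white [584.  28.] ctr [-237.6 1798.5] size [237.3 821.4] ang 89.8
```

View pics/crop0.png

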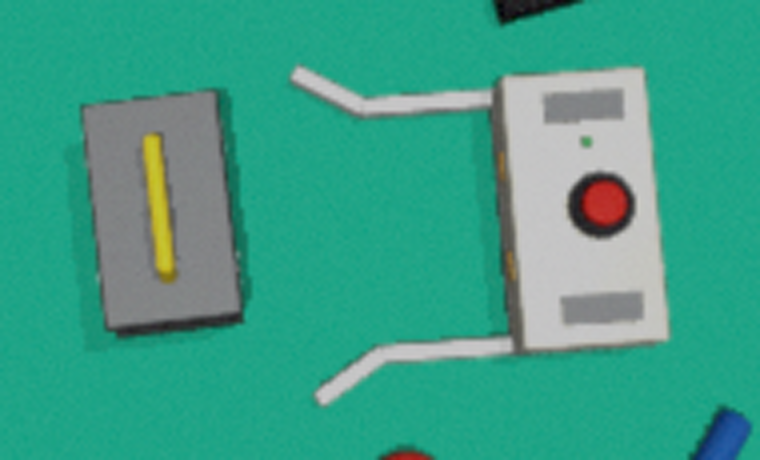

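```bash
cat >> h.py <<'E'
from scipy.spatial.transform import Rotation as Ro
def Rq(q): return Ro.from_quat(np.r_[q[1:],q[0]])
def tool(yaw,tilt,sy=1):
    # yaw: deg, pack x axis direction; tilt: toward pack -y. tool y = sy*pack x
    a=np.radians(yaw);t=np.radians(tilt)
    px=np.array([np.cos(a),np.sin(a),0]);py=np.array([-np.sin(a),np.cos(a),0])
    x=-np.cos(t)*np.array([0,0,1])-np.sin(t)*py; y=sy*px
    return Ro.from_matrix(np.c_[x,y,np.cross(x,y)])
def move(s,pos,R):
    """units of shift/turn to go from state s to pos,R"""
    R0=Rq(s["tool_rot"])
    d=R0.inv().apply(np.array(pos)-s["tool_pos"])/.025
    w=(R0.inv()*R).as_rotvec(degrees=True)/5
    return d.round(2),w.round(2)
E
python3 - <<'E'
from h import *
from plant import sensors
s=sensors.state();print(Rq(s["tool_rot"]).as_matrix().round(3))
for sy in(1,-1):
    print(sy,move(s,[.55,.24,.30],tool(6.7,0,sy)),move(s,[.55,.24,.30],tool(6.7,45,sy)))
E
```

```text
[[-0.001  0.443 -0.897]
 [ 0.002 -0.897 -0.443]
 [-1.    -0.002 -0.   ]]
1 (array([ -2.74, -23.85, -23.97]), array([-14.08,  -0.02,   0.02])) (array([ -2.74, -23.85, -23.97]), array([-13.31,  -7.83,   5.53]))
-1 (array([ -2.74, -23.85, -23.97]), array([2.192e+01, 2.000e-02, 2.000e-02])) (array([ -2.74, -23.85, -23.97]), array([20.62,  6.05,  8.56]))
```

>>> {"method": "drive_tool", "body": {"series": [{"x":-3,"y":-4.5,"z":-4.5,"ax":-2.5},{"x":-4,"y":-6,"z":-6,"ax":-4},{"x":-4,"y":-7,"z":-7,"ax":-6},{"x":-4,"y":-8,"z":-8,"ax":-7},{"x":-4,"y":-9,"z":-9,"ax":-7}], "hand": 1}}

```text
schema error: expected keys x, y, z, ax, ay, az
```

```bash
cat > m.py <<'E'
from h import *
import sys
from plant import sensors
s=sensors.state();a=[float(v) for v in sys.argv[1:]]
print(round(s["time"],2),s["tool_pos"].round(4),'q',s["joint_pos"].round(2),'F',s["contact_force"].round(1),s["gripper_width"].round(2))
print('move',*move(s,a[:3],tool(a[3],a[4])))
E
python3 m.py .55 .22 .35 6.7 0
```

```text
Traceback (most recent call last):
  File "m.py", line 5, in <module>
    print(round(s["time"],2),s["tool_pos"].round(4),'q',s["joint_pos"].round(2),'F',s["contact_force"].round(1),s["gripper_width"].round(2))
                                                                                                                ^^^^^^^^^^^^^^^^^^^^^^^^
AttributeError: 'float' object has no attribute 'round'
```

```bash
sed -i 's/s\["gripper_width"\].round(2)/round(s["gripper_width"],2)/' m.py
```

>>> {"method": "drive_tool", "body": {"series": [{"x":-3,"y":-4.5,"z":-4.5,"ax":-2.5,"ay":0,"az":0},{"x":-4,"y":-6,"z":-6,"ax":-4,"ay":0,"az":0},{"x":-4,"y":-7,"z":-7,"ax":-6,"ay":0,"az":0},{"x":-4,"y":-8,"z":-8,"ax":-7,"ay":0,"az":0},{"x":-4,"y":-9,"z":-9,"ax":-7,"ay":0,"az":0}], "hand": 1}}

```text
time: 0.52
tool_pos: [0.3395, -0.3742, 0.3034]
tool_rot: [0.362, 0.608, 0.362, -0.607]
contact_force: [0.8, 0.4, -0.2]
gripper_width: 1.001
```

```bash
python3 m.py .55 .22 .35 6.7 0
```

```text
0.52 [ 0.3395 -0.3742  0.3034] q [-0.98 -0.27  1.79  0.    1.62 -0.49] F [ 0.8  0.4 -0.2] 1.0
move [ -1.87  -3.91 -24.91] [-7.03  0.   -0.01]
```

>>> {"method": "drive_tool", "body": {"series": [{"x":-1,"y":-1,"z":-6,"ax":-2,"ay":0,"az":0},{"x":-1.5,"y":-1.5,"z":-8,"ax":-4,"ay":0,"az":0},{"x":-1.9,"y":-2,"z":-12,"ax":-5,"ay":0,"az":0},{"x":-1.9,"y":-2.5,"z":-16,"ax":-7,"ay":0,"az":0},{"x":-1.9,"y":-3,"z":-20,"ax":-7,"ay":0,"az":0}]}}

```text
time: 0.93
tool_pos: [0.4083, -0.1794, 0.3304]
tool_rot: [0.528, 0.47, 0.528, -0.47]
contact_force: [0.9, -0.7, -0.1]
gripper_width: 1.001
```

```bash
python3 m.py .55 .22 .35 6.7 0
```

```text
0.93 [ 0.4083 -0.1794  0.3304] q [-0.58 -0.43  1.87  0.    1.7  -0.7 ] F [ 0.9 -0.7 -0.1] 1.0
move [ -0.78   7.47 -15.22] [-0.02  0.01 -0.01]
```

>>> {"method": "drive_tool", "body": {"series": [{"x":-0.5,"y":3,"z":-6,"ax":0,"ay":0,"az":0},{"x":-0.8,"y":4,"z":-8,"ax":0,"ay":0,"az":0},{"x":-0.8,"y":5,"z":-10,"ax":0,"ay":-1,"az":0},{"x":-0.8,"y":6,"z":-12,"ax":0,"ay":-2,"az":0},{"x":-0.8,"y":7.5,"z":-15,"ax":0,"ay":-3,"az":0}]}}

```text
time: 1.35
tool_pos: [0.4805, 0.0154, 0.3442]
tool_rot: [0.593, 0.406, 0.451, -0.53]
contact_force: [1.2, -0.3, -0.3]
gripper_width: 1.0
```

```bash
python3 m.py .55 .22 .35 6.7 45
```

```text
1.35 [0.4805 0.0154 0.3442] q [ 0.03 -0.34  1.8  -0.27  1.66 -0.11] F [ 1.2 -0.3 -0.3] 1.0
move [-2.27  3.66 -7.5 ] [-0.1  -5.95  0.01]
```

>>> {"method": "drive_tool", "body": {"series": [{"x":-0.5,"y":0.8,"z":-1.5,"ax":0,"ay":-1.2,"az":0},{"x":-1,"y":1.5,"z":-3,"ax":0,"ay":-2.4,"az":0},{"x":-1.5,"y":2.2,"z":-4.5,"ax":0,"ay":-3.6,"az":0},{"x":-2,"y":3,"z":-6,"ax":0,"ay":-4.8,"az":0},{"x":-2.3,"y":3.7,"z":-7.5,"ax":-0.1,"ay":-6,"az":0}]}}

```text
time: 1.77
tool_pos: [0.5482, 0.2135, 0.3519]
tool_rot: [0.692, 0.252, 0.285, -0.614]
contact_force: [2.1, -0.9, 0.9]
gripper_width: 0.998
```

```bash
python3 m.py .55 .20 .25 6.7 45
```

```text
1.77 [0.5482 0.2135 0.3519] q [ 0.55  0.13  1.47 -0.74  1.85  0.33] F [ 2.1 -0.9  0.9] 1.0
move [ 3.26  0.01 -2.51] [ 0.02  0.05 -0.01]
```

```bash
cat > g.py <<'E'
from h import *
import sys
from plant import cams
n,o=sys.argv[1:3]
f=cams.grab_frame(n);np.savez(f"pics/{o}.npz",**f);im=f["img"]
if len(sys.argv)>3:
    x0,y0,x1,y1,k=map(int,sys.argv[3:]);im=cv2.resize(im[y0:y1,x0:x1],None,fx=k,fy=k,interpolation=cv2.INTER_CUBIC)
cv2.imwrite(f"pics/{o}.png",im)
E
python3 g.py scene s1; python3 g.py wrist w1
```

```text
(no output)
```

View pics/s1.png

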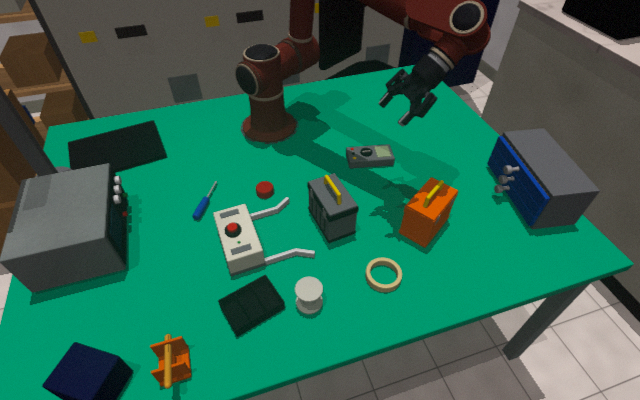

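View pics/w1.png

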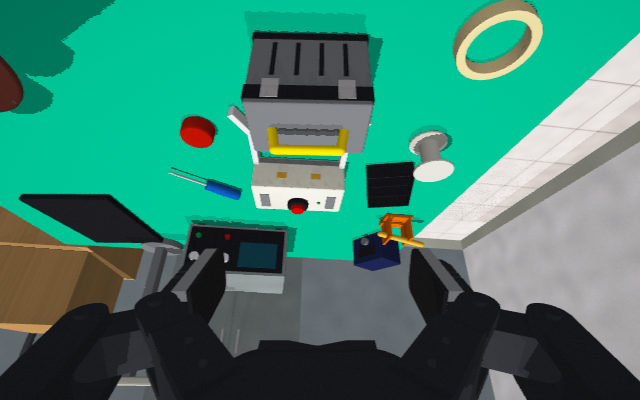

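The scene view shows the gripper open and tilted above the +y side of the pack, with the meter and orange pack clear of it. In the wrist view the pack's rear face is at about (310,70). That view is upside down, so the camera sits under the gripper, and I need to check its clearance from the mat.

```bash
python3 - <<'E'
from h import *
from plant import sensors
f=dict(np.load("pics/w1.npz"));s=sensors.state();R=Rq(s["tool_rot"]);T=f["cam_to_world"]
print("cam in tool",R.inv().apply(T[:3,3]-s["tool_pos"]).round(3),"\n",(R.inv().as_matrix()@T[:3,:3]).round(2))
from h import tool
print(tool(6.7,45).as_matrix().round(2))
E
python3 m.py .549 .170 .10 6.7 45
```

```text
cam in tool [-0.144  0.001 -0.073] 
 [[-0.   -0.28  0.96]
 [ 1.   -0.    0.  ]
 [ 0.    0.96  0.28]]
[[ 0.08  0.99  0.08]
 [-0.7   0.12 -0.7 ]
 [-0.71  0.    0.71]]
1.87 [0.5478 0.2172 0.3393] q [ 0.56  0.15  1.47 -0.73  1.85  0.33] F [-0.8 -1.1 -2.4] 1.0
move [ 8.06  0.01 -5.49] [0.25 0.07 0.09]
```

>>> {"method": "drive_tool", "body": {"series": [{"x":0,"y":0,"z":0,"ax":0,"ay":0,"az":0},{"x":0,"y":0,"z":0,"ax":0,"ay":0,"az":0},{"x":0,"y":0,"z":0,"ax":0,"ay":0,"az":0}]}}

```text
time: 2.12
tool_pos: [0.548, 0.2091, 0.3528]
tool_rot: [0.69, 0.255, 0.287, -0.615]
contact_force: [0.8, -0.9, 0.1]
gripper_width: 1.002
```

```bash
python3 m.py .549 .170 .10 6.7 45
```

```text
2.12 [0.548  0.2091 0.3528] q [ 0.54  0.12  1.47 -0.73  1.85  0.33] F [ 0.8 -0.9  0.1] 1.0
move [ 8.26 -0.13 -6.04] [-0.01 -0.02  0.02]
```

>>> {"method": "drive_tool", "body": {"series": [{"x":1.5,"y":0,"z":-1,"ax":0,"ay":0,"az":0},{"x":3,"y":0,"z":-2,"ax":0,"ay":0,"az":0},{"x":4.3,"y":-0.1,"z":-3,"ax":0,"ay":0,"az":0},{"x":5.5,"y":-0.1,"z":-4,"ax":0,"ay":0,"az":0},{"x":6.5,"y":-0.1,"z":-4.8,"ax":0,"ay":0,"az":0}]}}

```text
time: 2.53
tool_pos: [0.548, 0.1778, 0.1513]
tool_rot: [0.689, 0.255, 0.287, -0.615]
contact_force: [-0.5, 0.1, -1.3]
gripper_width: 0.996
```

>>> {"method": "drive_tool", "body": {"series": [{"x":0.5,"y":0,"z":-0.4,"ax":0,"ay":0,"az":0},{"x":0.9,"y":0,"z":-0.8,"ax":0,"ay":0,"az":0},{"x":1.2,"y":0,"z":-1.1,"ax":0,"ay":0,"az":0},{"x":1.2,"y":0,"z":-1.1,"ax":0,"ay":0,"az":0}]}}

```text
time: 2.87
tool_pos: [0.5483, 0.178, 0.1103]
tool_rot: [0.69, 0.253, 0.287, -0.615]
contact_force: [-0.3, 0.4, -1.3]
gripper_width: 1.0
```

```bash
python3 g.py scene s2; python3 g.py top t2; python3 m.py .545 .145 .015 6.7 45
```

```text
2.97 [0.5493 0.1789 0.1122] q [ 0.5   0.3   1.7  -0.71  1.53  0.56] F [ 0.5 -0.2  0.7] 1.0
move [ 3.69 -0.33 -1.81] [ 0.01 -0.01  0.01]
```

View pics/s2.png

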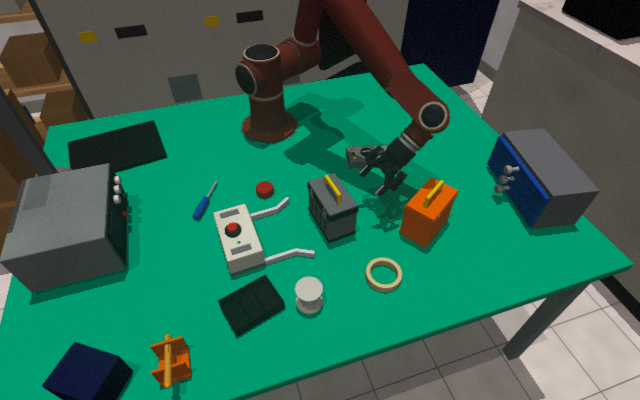

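View pics/t2.png

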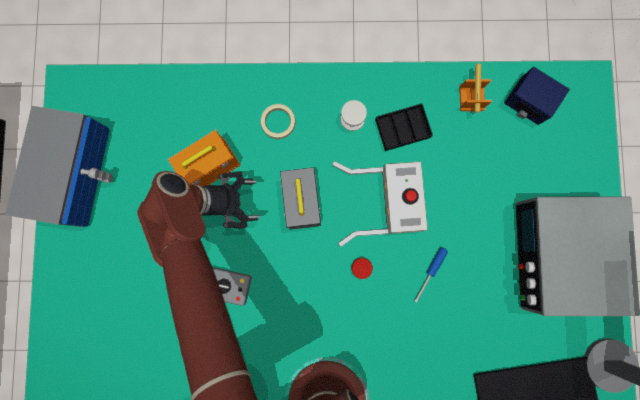

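```bash
python3 - <<'E'
from h import *
t=dict(np.load("pics/t2.npz"));s=dict(np.load("pics/s2.npz"))
for z in(.2,.25,.3,.35,.4):print(z,ray(t,(173,185),z)[0].round(3),ray(s,(431,115),z)[0].round(3))
print(ray(t,[(238,163),(170,160),(218,132),(193,190)],.13).round(3))
E
```

```text
0.2 [0.577 0.385 0.2  ] [0.383 0.474 0.2  ]
0.25 [0.571 0.37  0.25 ] [0.445 0.427 0.25 ]
0.3 [0.564 0.355 0.3  ] [0.506 0.38  0.3  ]
0.35 [0.557 0.34  0.35 ] [0.568 0.334 0.35 ]
0.4 [0.551 0.324 0.4  ] [0.629 0.287 0.4  ]
[[0.645 0.234 0.13 ]
 [0.654 0.417 0.13 ]
 [0.73  0.29  0.13 ]
 [0.573 0.353 0.13 ]]
```

>>> {"method": "drive_tool", "body": {"series": [{"x":0.8,"y":-0.05,"z":-0.4,"ax":0,"ay":0,"az":0},{"x":1.6,"y":-0.1,"z":-0.8,"ax":0,"ay":0,"az":0},{"x":2.4,"y":-0.15,"z":-1.2,"ax":0,"ay":0,"az":0},{"x":3,"y":-0.2,"z":-1.6,"ax":0,"ay":0,"az":0},{"x":3.3,"y":-0.2,"z":-1.8,"ax":0,"ay":0,"az":0}]}}

```text
time: 3.38
tool_pos: [0.5456, 0.1512, 0.0191]
tool_rot: [0.69, 0.253, 0.287, -0.615]
contact_force: [-0.3, -0.1, 0.3]
gripper_width: 1.0
```

```bash
python3 m.py .545 .145 .015 6.7 45; python3 g.py wrist w2
```

```text
3.38 [0.5456 0.1512 0.0191] q [ 0.47  0.4   1.75 -0.74  1.39  0.64] F [-0.3 -0.1  0.3] 1.0
move [ 0.29 -0.05  0.06] [0.04 0.   0.04]
```

View pics/w2.png

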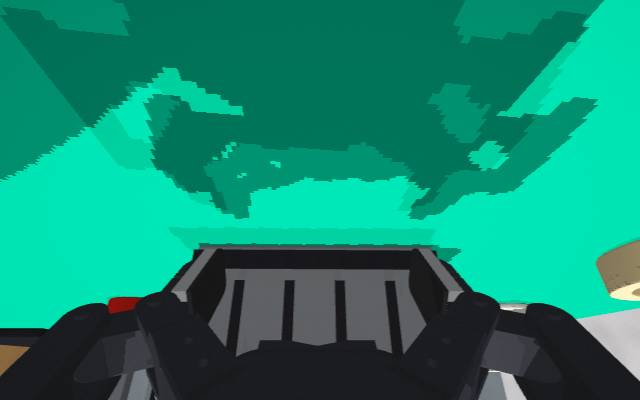

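The wrist view shows both fingertips facing the pack's rear face near its base, centred at about x=310. I'll lower slightly and make contact.

>>> {"method": "drive_tool", "body": {"series": [{"x":0.3,"y":0,"z":0,"ax":0,"ay":0,"az":0},{"x":0.5,"y":0,"z":0.2,"ax":0,"ay":0,"az":0},{"x":0.7,"y":0,"z":0.4,"ax":0,"ay":0,"az":0},{"x":0.9,"y":0,"z":0.6,"ax":0,"ay":0,"az":0},{"x":1.1,"y":0,"z":0.8,"ax":0,"ay":0,"az":0}]}}

```text
time: 3.85
tool_pos: [0.5506, 0.1176, 0.0157]
tool_rot: [0.69, 0.254, 0.287, -0.614]
contact_force: [0.3, 0.2, 0.5]
gripper_width: 0.998
```

>>> {"method": "drive_tool", "body": {"series": [{"x":0.1,"y":0,"z":0.1,"ax":0,"ay":0,"az":0},{"x":0.2,"y":0,"z":0.2,"ax":0,"ay":0,"az":0},{"x":0.25,"y":0,"z":0.25,"ax":0,"ay":0,"az":0},{"x":0.25,"y":0,"z":0.25,"ax":0,"ay":0,"az":0}]}}

```text
time: 4.18
tool_pos: [0.5511, 0.1098, 0.0152]
tool_rot: [0.69, 0.254, 0.287, -0.614]
contact_force: [-1.1, 3.4, 0.6]
gripper_width: 0.999
```

```bash
python3 m.py .549 .108 .015 6.7 45; python3 g.py top t3 ; python3 g.py wrist w3
```

```text
4.18 [0.5511 0.1098 0.0152] q [ 0.4   0.37  1.79 -0.77  1.34  0.61] F [-1.1  3.4  0.6] 1.0
move [ 0.05 -0.09  0.04] [ 0.03 -0.02  0.02]
```

View pics/w3.png

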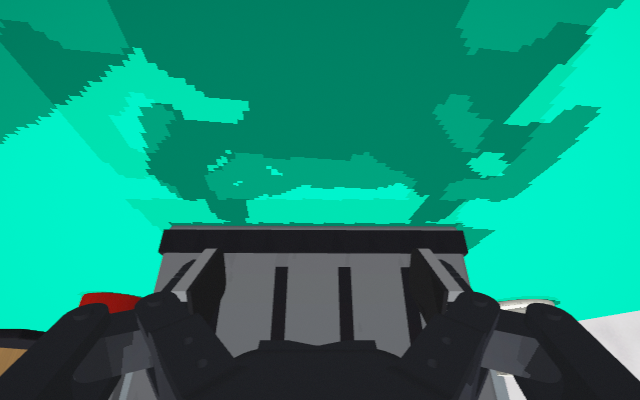

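View pics/t3.png

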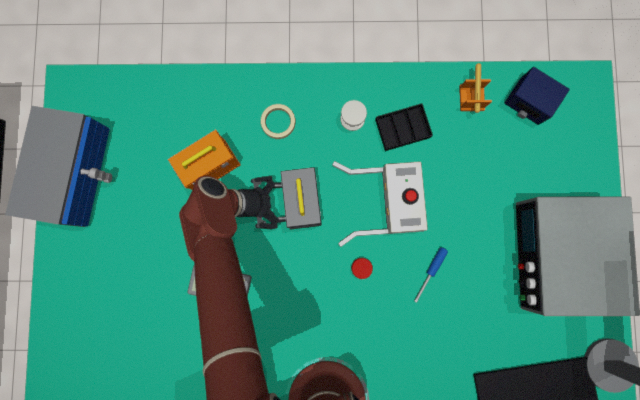

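```bash
cat > pk.py <<'E'
from h import *
B=np.array([.5544,-.1247]);BA=4.0
def yellow(f,near=None):
    hsv=cv2.cvtColor(f["img"],cv2.COLOR_BGR2HSV);H,S,V=[hsv[...,i].astype(int) for i in range(3)]
    best=None
    for c in comps((abs(H-27)<6)&(S>150)&(V>120)):
        R=rect(f,c,.166);p=np.array(R[0])/1000
        if abs(p[0]-.55)<.05 and p[1]<.12: best=R
    w,h=best[1];a=best[2] if w>h else best[2]-90
    return np.array(best[0])/1000,a,best[1]
def bay(p,a):
    d=p-B;t=np.radians(BA);return np.array([d[0]*np.cos(t)+d[1]*np.sin(t),-d[0]*np.sin(t)+d[1]*np.cos(t)])*1000,a-BA
def pack(f):
    # handle gives x-2.4mm bias from top camera (first picture: handle 551.2,68.0; pack top 553.6,68.0)
    p,a,sz=yellow(f);p=p+[.0024,0];return p,a,sz
def goal(s,p,a,bx,by,by_yaw):
    """tool target if pack is rigid with tool"""
    t=np.radians(BA);g=B+np.array([bx*np.cos(t)-by*np.sin(t),bx*np.sin(t)+by*np.cos(t)])/1000
    dR=Ro.from_euler('z',BA+by_yaw-a,degrees=True)
    off=s["tool_pos"]-np.r_[p,0]; pos=np.r_[g,0]+dR.apply(off); 
    return pos,dR*Rq(s["tool_rot"])
E
cat > p.py <<'E'
from pk import *
import sys
from plant import sensors,cams
f=cams.grab_frame("top");np.savez("pics/last.npz",**f)
s=sensors.state();p,a,sz=pack(f)
print(round(s["time"],2),s["tool_pos"].round(4),'q4',s["joint_pos"][3].round(2),'F',s["contact_force"].round(1))
print("pack",p.round(4),round(a,1),np.round(sz,1),"bay",*[np.round(v,1) for v in bay(p,a)])
A=[float(v) for v in sys.argv[1:]]
pos,R=goal(s,p,a,*A[:3]);print("tool goal",pos.round(4),*move(s,pos,R))
E
python3 p.py 0 100 0
```

```text
4.33 [0.5512 0.1098 0.0151] q4 -0.77 F [-0.4  4.6  1.7]
pack [0.5525 0.0664] 6.5 [94.1 10.8] bay [ 11.4 190.8] 2.5
tool goal [0.548  0.0185 0.0151] [ 2.55 -0.55  2.56] [ 0.36  0.   -0.36]
```

>>> {"method": "drive_tool", "body": {"series": [{"x":0.15,"y":-0.03,"z":0.15,"ax":0.02,"ay":0,"az":-0.02},{"x":0.4,"y":-0.08,"z":0.4,"ax":0.05,"ay":0,"az":-0.05},{"x":0.65,"y":-0.14,"z":0.65,"ax":0.09,"ay":0,"az":-0.09},{"x":0.9,"y":-0.2,"z":0.9,"ax":0.12,"ay":0,"az":-0.12},{"x":1.1,"y":-0.24,"z":1.1,"ax":0.15,"ay":0,"az":-0.15}]}}

```text
time: 4.75
tool_pos: [0.5504, 0.0707, 0.015]
tool_rot: [0.685, 0.256, 0.285, -0.62]
contact_force: [0.1, 8.1, 1.6]
gripper_width: 0.999
```

```bash
python3 p.py 0 100 0
```

```text
4.8 [0.55   0.0693 0.0151] q4 -0.79 F [1.3 2.2 0. ]
pack [0.5524 0.0279] 5.4 [93.9 10.7] bay [  8.6 152.4] 1.4
tool goal [0.546  0.0165 0.0151] [ 1.48 -0.37  1.47] [ 0.19  0.   -0.19]
```

>>> {"method": "drive_tool", "body": {"series": [{"x":0.25,"y":-0.06,"z":0.25,"ax":0.03,"ay":0,"az":-0.03},{"x":0.5,"y":-0.13,"z":0.5,"ax":0.06,"ay":0,"az":-0.06},{"x":0.8,"y":-0.2,"z":0.8,"ax":0.1,"ay":0,"az":-0.1},{"x":1.1,"y":-0.27,"z":1.1,"ax":0.14,"ay":0,"az":-0.14},{"x":1.4,"y":-0.35,"z":1.4,"ax":0.18,"ay":0,"az":-0.18}]}}

```text
time: 5.22
tool_pos: [0.5467, 0.0207, 0.015]
tool_rot: [0.678, 0.26, 0.282, -0.627]
contact_force: [0.9, 6.5, 1.3]
gripper_width: 1.001
```

```bash
python3 p.py 0 50 0; python3 - <<'E'
import numpy as np,cv2
im=np.load("pics/last.npz")["img"];cv2.imwrite("pics/c4.png",cv2.resize(im[130:270,180:450],None,fx=2,fy=2,interpolation=2))
E
```

```text
5.27 [0.5458 0.0187 0.0151] q4 -0.82 F [ 0.5 -1.4 -0.1]
pack [ 0.5473 -0.0216] 4.4 [93.5 10.5] bay [1.000e-01 1.034e+02] 0.4
tool goal [ 0.5498 -0.0345  0.0151] [ 1.51 -0.    1.51] [ 0.06  0.   -0.06]
```

View pics/c4.png

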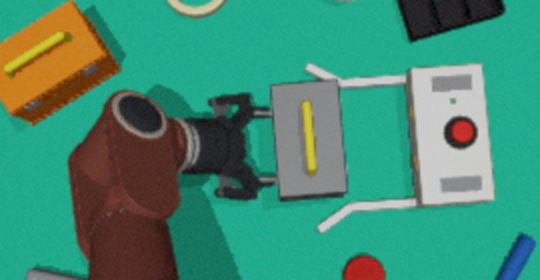

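>>> {"method": "drive_tool", "body": {"series": [{"x":0.25,"y":0,"z":0.25,"ax":0.02,"ay":0,"az":-0.02},{"x":0.5,"y":0,"z":0.5,"ax":0.04,"ay":0,"az":-0.04},{"x":0.8,"y":0,"z":0.8,"ax":0.06,"ay":0,"az":-0.06},{"x":1.1,"y":0,"z":1.1,"ax":0.06,"ay":0,"az":-0.06},{"x":1.4,"y":0,"z":1.4,"ax":0.06,"ay":0,"az":-0.06}]}}

```text
time: 5.68
tool_pos: [0.5498, -0.0287, 0.0148]
tool_rot: [0.675, 0.26, 0.281, -0.63]
contact_force: [-0.7, 8.2, 1.8]
gripper_width: 1.003
```

```bash
python3 p.py 0 10 0
```

```text
5.73 [ 0.5495 -0.0306  0.015 ] q4 -0.85 F [ 0.3 -0.8 -0.4]
pack [ 0.5521 -0.0707] 4.2 [93.4 10.3] bay [ 1.5 54. ] 0.2
tool goal [ 0.5512 -0.0746  0.015 ] [ 1.25 -0.05  1.24] [ 0.03  0.   -0.03]
```

>>> {"method": "drive_tool", "body": {"series": [{"x":0.25,"y":-0.01,"z":0.25,"ax":0.02,"ay":0,"az":-0.02},{"x":0.5,"y":-0.02,"z":0.5,"ax":0.03,"ay":0,"az":-0.03},{"x":0.75,"y":-0.03,"z":0.75,"ax":0.03,"ay":0,"az":-0.03},{"x":0.95,"y":-0.04,"z":0.95,"ax":0.03,"ay":0,"az":-0.03},{"x":1.15,"y":-0.05,"z":1.15,"ax":0.03,"ay":0,"az":-0.03}]}}

```text
time: 6.15
tool_pos: [0.5513, -0.0693, 0.0147]
tool_rot: [0.674, 0.261, 0.281, -0.632]
contact_force: [0.3, 8.6, 2.7]
gripper_width: 1.003
```

```bash
python3 p.py 0 0 0
```

```text
6.2 [ 0.551  -0.0706  0.0149] q4 -0.88 F [-0.2 -1.4 -0.1]
pack [ 0.5535 -0.111 ] 3.2 [95.6 11.1] bay [ 0.  13.7] -0.8
tool goal [ 0.5514 -0.0844  0.0149] [ 0.39 -0.02  0.39] [-0.11 -0.    0.11]
```

>>> {"method": "drive_tool", "body": {"series": [{"x":0.08,"y":0,"z":0.08,"ax":0,"ay":0,"az":0},{"x":0.16,"y":0,"z":0.16,"ax":0,"ay":0,"az":0},{"x":0.24,"y":0,"z":0.24,"ax":0,"ay":0,"az":0},{"x":0.32,"y":0,"z":0.32,"ax":0,"ay":0,"az":0},{"x":0.36,"y":0,"z":0.36,"ax":0,"ay":0,"az":0}]}}

```text
time: 6.62
tool_pos: [0.5521, -0.0818, 0.0148]
tool_rot: [0.674, 0.261, 0.281, -0.632]
contact_force: [-0.7, 9.3, 2.9]
gripper_width: 0.997
```

>>> {"method": "drive_tool", "body": {"series": [{"x":0.03,"y":0,"z":0.03,"ax":0,"ay":0,"az":0},{"x":0.06,"y":0,"z":0.06,"ax":0,"ay":0,"az":0}]}}

```text
time: 6.78
tool_pos: [0.5522, -0.0833, 0.0147]
tool_rot: [0.674, 0.261, 0.281, -0.632]
contact_force: [-3.3, 18.3, 7.3]
gripper_width: 1.002
```

```bash
python3 p.py 0 0 0
```

```text
6.83 [ 0.5522 -0.0832  0.0148] q4 -0.89 F [-3.6 11.8  3.8]
pack [ 0.5548 -0.1246] 3.9 [93.4 10.5] bay [0.4 0. ] -0.1
tool goal [ 0.5517 -0.0832  0.0148] [ 0.   -0.02  0.  ] [-0.01 -0.    0.01]
```

>>> {"method": "drive_tool", "body": {"series": [{"x":0.03,"y":0,"z":0.03,"ax":0,"ay":0,"az":0},{"x":0.06,"y":0,"z":0.06,"ax":0,"ay":0,"az":0},{"x":0.06,"y":0,"z":0.06,"ax":0,"ay":0,"az":0}]}}

```text
time: 7.08
tool_pos: [0.5522, -0.0834, 0.0147]
tool_rot: [0.674, 0.262, 0.282, -0.631]
contact_force: [-5.4, 23.1, 8.8]
gripper_width: 0.998
```

```bash
python3 p.py 0 0 0;  python3 g.py scene s5 180 140 420 320 3
```

```text
7.13 [ 0.5522 -0.0834  0.0147] q4 -0.88 F [-5.4 22.4  8.5]
pack [ 0.5547 -0.1248] 3.9 [93.2 10.7] bay [ 0.3 -0.1] -0.1
tool goal [ 0.5518 -0.0833  0.0147] [-0.   -0.02 -0.  ] [-0.01 -0.    0.01]
```

View pics/s5.png

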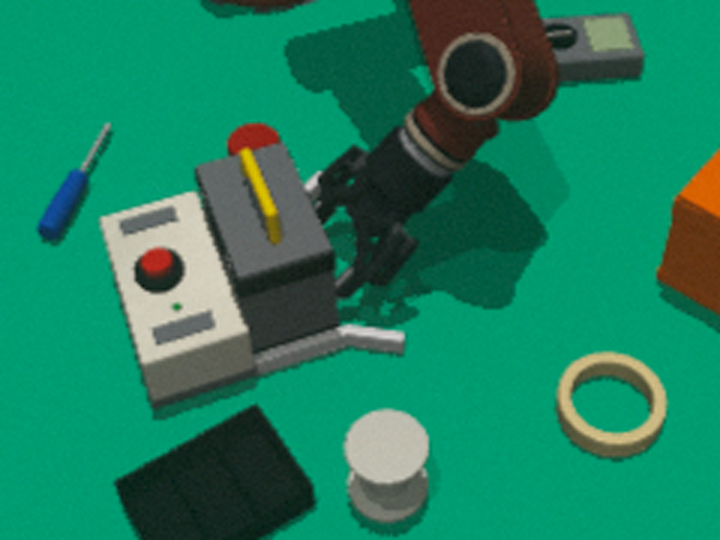

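The pack is flush: it sits at (0.3, -0.1) mm and -0.1° in the bay frame, and the push stalled at 22 N. Now I'll back off, rise, and go to the button with the fingers shut.

>>> {"method": "drive_tool", "body": {"series": [{"x":-0.2,"y":0,"z":-0.2,"ax":0,"ay":0,"az":0},{"x":-0.5,"y":0,"z":-0.5,"ax":0,"ay":0,"az":0},{"x":-1.2,"y":0,"z":-1,"ax":0,"ay":0,"az":0},{"x":-2,"y":0,"z":-1.3,"ax":0,"ay":0,"az":0},{"x":-3.2,"y":0,"z":-1.5,"ax":0,"ay":0,"az":0}]}}

```text
time: 7.6
tool_pos: [0.5442, -0.0042, 0.0426]
tool_rot: [0.673, 0.258, 0.282, -0.634]
contact_force: [0.0, -0.3, 0.0]
gripper_width: 1.001
```

```bash
python3 m.py .552 0.03 .27 4 0;python3 p.py 0 0 0
```

```text
7.6 [ 0.5442 -0.0042  0.0426] q [ 0.22  0.24  1.9  -0.82  1.28  0.51] F [ 0.  -0.3  0. ] 1.0
move [-7.38  0.31  5.49] [-0.02  9.01  0.14]
7.65 [ 5.477e-01 -1.000e-04  4.740e-02] q4 -0.82 F [1.2 2.4 1.9]
pack [ 0.5548 -0.1248] 3.9 [93.4 10.7] bay [ 0.4 -0.1] -0.1
tool goal [ 0.5471 -0.      0.0474] [-0.   -0.02 -0.  ] [-0.01 -0.    0.01]
```

>>> {"method": "drive_tool", "body": {"series": [{"x":-1.5,"y":0,"z":0.7,"ax":0,"ay":0,"az":0},{"x":-3,"y":0,"z":1.8,"ax":0,"ay":0.6,"az":0},{"x":-4.5,"y":0.1,"z":3,"ax":0,"ay":1.8,"az":0},{"x":-6,"y":0.2,"z":4.3,"ax":0,"ay":3.1,"az":0},{"x":-7.4,"y":0.3,"z":5.5,"ax":0,"ay":4.5,"az":0.1}], "hand": 0}}

```text
time: 8.07
tool_pos: [0.5514, 0.0294, 0.2511]
tool_rot: [0.609, 0.381, 0.408, -0.564]
contact_force: [1.6, 0.1, -0.2]
gripper_width: 0.301
```

```bash
python3 m.py .5615 -.2296 .25 4 0
```

```text
8.07 [0.5514 0.0294 0.2511] q [ 0.11 -0.1   1.77 -0.39  1.5   0.07] F [ 1.6  0.1 -0.2] 0.3
move [ 3.96 -0.36  9.58] [ 0.03  4.44 -0.04]
```

>>> {"method": "drive_tool", "body": {"series": [{"x":0.2,"y":0,"z":1,"ax":0,"ay":1.2,"az":0},{"x":0.9,"y":-0.1,"z":2.5,"ax":0,"ay":2.4,"az":0},{"x":1.5,"y":-0.15,"z":4,"ax":0,"ay":3.6,"az":0},{"x":2.2,"y":-0.2,"z":5.5,"ax":0,"ay":4.4,"az":0},{"x":2.9,"y":-0.3,"z":7,"ax":0,"ay":4.4,"az":0}]}}

```text
time: 8.48
tool_pos: [0.557, -0.1655, 0.2498]
tool_rot: [0.519, 0.482, 0.514, -0.484]
contact_force: [-0.1, -0.5, -0.2]
gripper_width: 0.0
```

```bash
python3 m.py .5615 -.2296 .20 4 0
```

```text
8.48 [ 0.557  -0.1655  0.2498] q [-0.41 -0.07  1.7  -0.01  1.5  -0.48] F [-0.1 -0.5 -0.2] 0.0
move [2.01 0.   2.56] [-0.03  0.09 -0.04]
```

>>> {"method": "drive_tool", "body": {"series": [{"x":0,"y":0,"z":0.8,"ax":0,"ay":0,"az":0},{"x":0.3,"y":0,"z":1.6,"ax":0,"ay":0,"az":0},{"x":0.8,"y":0,"z":2.2,"ax":0,"ay":0,"az":0},{"x":1.4,"y":0,"z":2.5,"ax":0,"ay":0.1,"az":0},{"x":1.8,"y":0,"z":2.55,"ax":0,"ay":0.1,"az":0}]}}

```text
time: 8.9
tool_pos: [0.5612, -0.2259, 0.2015]
tool_rot: [0.516, 0.483, 0.518, -0.482]
contact_force: [-0.4, 0.2, 0.4]
gripper_width: -0.0
```

>>> {"method": "drive_tool", "body": {"series": [{"x":0.3,"y":0,"z":0,"ax":0,"ay":0,"az":0},{"x":0.8,"y":0,"z":0,"ax":0,"ay":0,"az":0},{"x":1.2,"y":0,"z":0,"ax":0,"ay":0,"az":0},{"x":1.5,"y":0,"z":0,"ax":0,"ay":0,"az":0},{"x":1.5,"y":0,"z":0,"ax":0,"ay":0,"az":0}]}}

```text
time: 9.32
tool_pos: [0.5613, -0.224, 0.1647]
tool_rot: [0.517, 0.482, 0.518, -0.481]
contact_force: [-1.1, 0.4, -0.5]
gripper_width: -0.004
```

```bash
python3 m.py .5615 -.2296 .12 4 0; python3 g.py wrist w6;python3 g.py scene s6 160 140 400 320 3
```

```text
9.32 [ 0.5613 -0.224   0.1647] q [-0.5   0.05  1.72  0.    1.36 -0.58] F [-1.1  0.4 -0.5] -0.0
move [ 1.79 -0.01  0.23] [ 0.02 -0.02  0.  ]
```

View pics/s6.png

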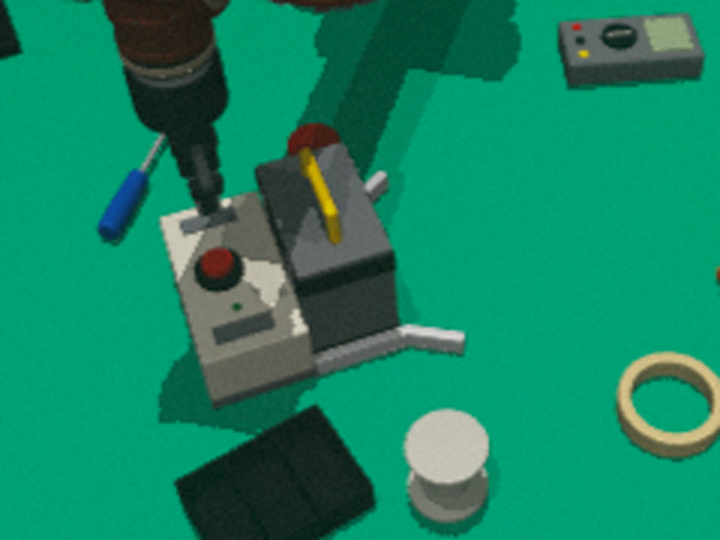

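View pics/w6.png

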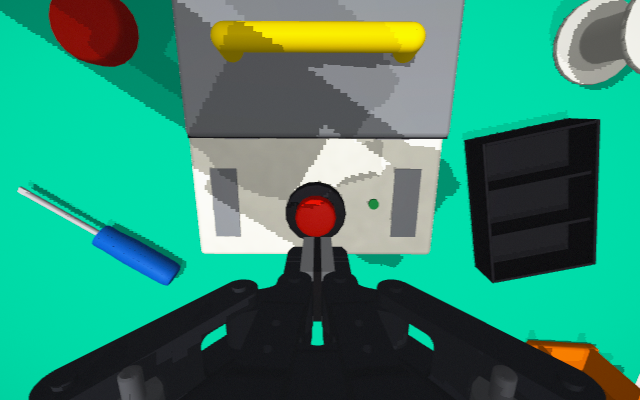

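The wrist view shows the pack's front edge flush along the charger (row 137), and the button at (316,216) in line with the shut fingers. I'll cross-check the button position with it.

```bash
python3 - <<'E'
from h import *
f=dict(np.load("pics/w6.npz"))
hsv=cv2.cvtColor(f["img"],cv2.COLOR_BGR2HSV);H,S,V=[hsv[...,i].astype(int) for i in range(3)]
for c in comps(((H<4)|(H>175))&(S>170)&(V>90),200):
    (u,v),r=cv2.minEnclosingCircle(c);print((round(u),round(v)),round(r,1),[ray(f,(u,v),z)[0].round(4).tolist() for z in(.09,.095)])
from plant import sensors;print(sensors.state()["tool_pos"])
E
```

```text
(315, 216) 20.7 [[0.5603, -0.2291, 0.09], [0.5602, -0.2274, 0.095]]
(81, 27) 39.5 [[0.4054, -0.1151, 0.09], [0.4089, -0.116, 0.095]]
[ 0.56232867 -0.22488326  0.16706102]
```

>>> {"method": "drive_tool", "body": {"series": [{"x":0.6,"y":0,"z":0.15,"ax":0,"ay":0,"az":0},{"x":1.2,"y":0,"z":0.18,"ax":0,"ay":0,"az":0},{"x":1.7,"y":0,"z":0.18,"ax":0,"ay":0,"az":0},{"x":2.1,"y":0,"z":0.18,"ax":0,"ay":0,"az":0},{"x":2.3,"y":0,"z":0.18,"ax":0,"ay":0,"az":0}]}}

```text
time: 9.83
tool_pos: [0.5623, -0.2295, 0.1083]
tool_rot: [0.517, 0.483, 0.517, -0.482]
contact_force: [0.0, 0.1, -0.2]
gripper_width: -0.002
```

>>> {"method": "drive_tool", "body": {"series": [{"x":0.1,"y":0,"z":0,"ax":0,"ay":0,"az":0},{"x":0.2,"y":0,"z":0,"ax":0,"ay":0,"az":0},{"x":0.3,"y":0,"z":0,"ax":0,"ay":0,"az":0},{"x":0.3,"y":0,"z":0,"ax":0,"ay":0,"az":0}]}}

```text
time: 10.17
tool_pos: [0.5629, -0.23, 0.1024]
tool_rot: [0.518, 0.483, 0.516, -0.481]
contact_force: [-0.1, 0.5, 0.2]
gripper_width: -0.004
```

>>> {"method": "drive_tool", "body": {"series": [{"x":0.1,"y":0,"z":0,"ax":0,"ay":0,"az":0},{"x":0.2,"y":0,"z":0,"ax":0,"ay":0,"az":0},{"x":0.3,"y":0,"z":0,"ax":0,"ay":0,"az":0},{"x":0.3,"y":0,"z":0,"ax":0,"ay":0,"az":0}]}}

```text
time: 10.5
tool_pos: [0.5631, -0.2301, 0.0949]
tool_rot: [0.518, 0.483, 0.516, -0.481]
contact_force: [0.4, 0.8, 2.5]
gripper_width: 0.003
```

>>> {"method": "drive_tool", "body": {"series": [{"x":0.08,"y":0,"z":0,"ax":0,"ay":0,"az":0},{"x":0.16,"y":0,"z":0,"ax":0,"ay":0,"az":0},{"x":0.16,"y":0,"z":0,"ax":0,"ay":0,"az":0}]}}

```text
time: 10.75
tool_pos: [0.5632, -0.2301, 0.0912]
tool_rot: [0.518, 0.483, 0.516, -0.481]
contact_force: [-0.7, -0.3, 5.4]
gripper_width: 0.003
```

>>> {"method": "drive_tool", "body": {"series": [{"x":0.08,"y":0,"z":0,"ax":0,"ay":0,"az":0},{"x":0.16,"y":0,"z":0,"ax":0,"ay":0,"az":0},{"x":0.16,"y":0,"z":0,"ax":0,"ay":0,"az":0}]}}

```text
time: 11.0
tool_pos: [0.5634, -0.2302, 0.0908]
tool_rot: [0.518, 0.483, 0.517, -0.481]
contact_force: [-7.9, 3.5, 20.5]
gripper_width: -0.001
```

>>> {"method": "drive_tool", "body": {"series": [{"x":0.04,"y":0,"z":0,"ax":0,"ay":0,"az":0},{"x":0.08,"y":0,"z":0,"ax":0,"ay":0,"az":0},{"x":0.08,"y":0,"z":0,"ax":0,"ay":0,"az":0}]}}

```text
time: 11.25
tool_pos: [0.5635, -0.2302, 0.0906]
tool_rot: [0.518, 0.483, 0.517, -0.481]
contact_force: [-12.1, 6.1, 27.3]
gripper_width: 0.001
```

It hit a hard stop at 27 N after about 6 mm of travel, so the button is fully down. Releasing straight up.

>>> {"method": "drive_tool", "body": {"series": [{"x":-0.3,"y":0,"z":0,"ax":0,"ay":0,"az":0},{"x":-0.9,"y":0,"z":0,"ax":0,"ay":0,"az":0},{"x":-2,"y":0,"z":0,"ax":0,"ay":0,"az":0},{"x":-3.2,"y":0,"z":0,"ax":0,"ay":0,"az":0},{"x":-4.4,"y":0,"z":0,"ax":0,"ay":0,"az":0}]}}

```text
time: 11.67
tool_pos: [0.5617, -0.2294, 0.1944]
tool_rot: [0.517, 0.483, 0.517, -0.482]
contact_force: [0.8, 0.7, -0.2]
gripper_width: -0.001
```

>>> {"method": "drive_tool", "body": {"series": [{"x":-1,"y":0,"z":0.5,"ax":0,"ay":0,"az":0},{"x":-2,"y":-1,"z":1.5,"ax":0,"ay":0,"az":0},{"x":-2.5,"y":-2.2,"z":2.8,"ax":0,"ay":0,"az":0},{"x":-2.5,"y":-3.2,"z":4,"ax":0,"ay":0,"az":0},{"x":-2.5,"y":-3.5,"z":4.5,"ax":0,"ay":0,"az":0}]}}

```text
time: 12.08
tool_pos: [0.4808, -0.3514, 0.2584]
tool_rot: [0.518, 0.483, 0.515, -0.483]
contact_force: [0.5, 1.1, 0.4]
gripper_width: -0.001
```

>>> {"method": "drive_tool", "body": {"series": [{"x":0,"y":0,"z":0,"ax":0,"ay":0,"az":0},{"x":0,"y":0,"z":0,"ax":0,"ay":0,"az":0}]}}

```text
time: 12.25
tool_pos: [0.4823, -0.3486, 0.2562]
tool_rot: [0.517, 0.484, 0.516, -0.482]
contact_force: [-0.8, 0.1, 0.2]
gripper_width: -0.002
```

```bash
python3 p.py 0 0 0; python3 g.py scene s7; python3 g.py top t7
```

```text
12.3 [ 0.4828 -0.3478  0.2561] q4 0.0 F [0.5 0.1 0.3]
pack [ 0.5547 -0.1248] 3.9 [93.5 10.7] bay [ 0.3 -0.1] -0.1
tool goal [ 0.4829 -0.3479  0.2561] [0. 0. 0.] [-0.02  0.   -0.  ]
```

View pics/s7.png

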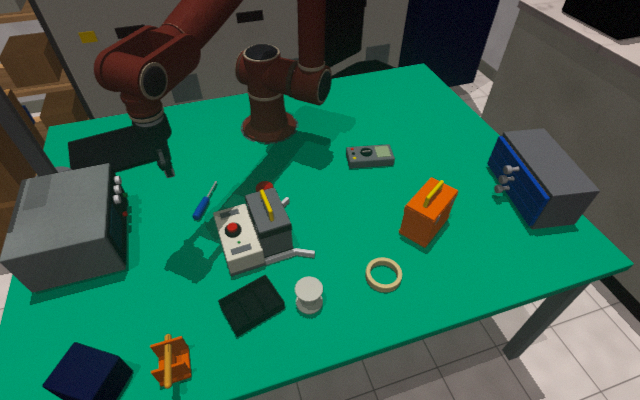

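View pics/t7.png

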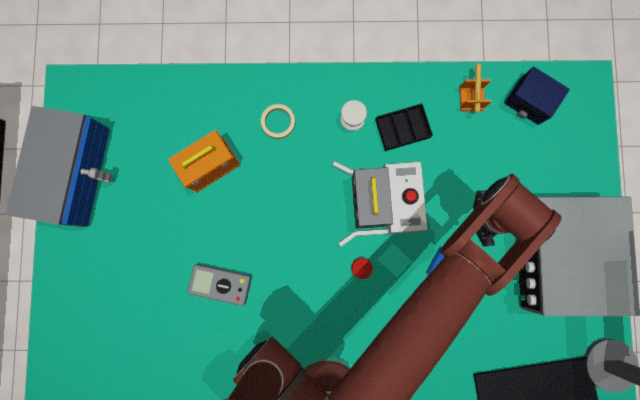

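The pack sits flush in the bay, the button is up, and the other items are where they began. The arm is clear and reads zero force, so I'm handing in.

```bash
python3 -c "
from plant import workorder
print(workorder.job_done())"
```

```text
the job is handed in; nothing more can be done
None
```

The job is done and handed in at about 12.4 s: the pack is home in the bay, and the red button was pressed fully down and released.

- **Push:** I pushed the pack's +y face with both open fingertips, with the gripper tilted 45° and contact about 30 mm above the mat. The pack slid at about 8 N and stayed upright. I steered out its 12 mm sideways offset and 2.7° turn on the way in, and at the charger the push stalled at about 23 N.
- **Button:** With the fingers shut, I felt first contact at about z = 0.097 and a hard stop at 0.0907. That is about 6 mm of travel, with 27 N at the stop. I then lifted straight off.
- **Last checks:** The top camera puts the pack at (0.3, -0.1) mm and -0.1° in the bay frame, the same before and after the press. The pictures show nothing else visibly moved, though the arm partly hides the screwdriver in the last top view. The robot was touching nothing at hand-in.
- **Disagreements:** None of the checks failed. The two fixed cameras first put the button about 10 mm apart in x because I had assumed its top was too low. They agreed at z of about 0.095, and contact confirmed that height.

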